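# Gauge a heel lift in the corner of a lever press bed

### The job

The black heel lift lies loose on the pulled-out bed of the green lever press. Without picking it up, push its straight edge flat against the long brass fence with the fingertips and slide it along the fence into the corner until it also touches the brass end stop; then push the bed, which has a black handle, all the way home under the punch with the lift still seated in the corner. Leave the other things on the bench where they are.

Things in the scene. Friction and masses are not known exactly. Their poses are not given: they have to be found in the camera images.
- heel_lift: Black heel lift on the press bed: loose flat pad of hard rubber, 8 mm thick, 56 mm wide along y, 46 mm deep along x, about 30 g, slides easily. Straight edge at x = +23 mm; sides straight at y = +-28 mm; the back, x = -23 mm, is flat over its middle 20 mm and has corners of 18 mm radius. Origin: centre of the underside, z up. At the start its straight edge faces the fence, turned by up to 25 degrees.
- breast_a (a point): Underside corner of the black lift where the straight edge meets the side that looks towards the end stop (lift x = +23, y = +28 mm).
- breast_b (a point): Underside corner of the black lift at the other end of the straight edge (lift x = +23, y = -28 mm).
- corner (a point): Inner corner of fence and end stop at the level of the aluminium bed's top (62 mm above the bench); travels with the bed. +x points square into the fence, +y along the fence to the end stop, also the way the bed slides home; z up. Seated, the lift's origin is at x = -23, y = -28, z = 0 mm here, axes parallel. The bed spans x = -113 to +32, y = -213 to +32 mm.
- fence (a point): Middle of the upper edge of the fence's face that the lift lies against. The fence is a brass bar 8 mm high and 12 mm thick on the bed, 235 mm long along y; its face is the plane x = 0 of the corner. Axes as at the corner.
- end_stop (a point): Middle of the upper edge of the end stop's face that the lift meets. The stop is a brass bar 8 mm high, 12 mm thick and 70 mm long along x, at the press end of the fence; its face is the plane y = 0 of the corner. Axes as at the corner.
- bed (a joint): How far the bed is pulled out, in m: 0 = home under the punch (hard stop), 0.17 = fully out (hard stop). It starts almost fully out. It slides level, needs about 4 N to move and stays where it is left.
- handle (a point): Centre of the black handle bar across the bed's outer end, 45 mm above the bench; travels with the bed. Round bar 16 mm thick, 106 mm long along x, on two 10 mm posts 38 mm either side of the centre; axes as at the corner. Pushed along +y it takes the bed home. The bed's front plate is 33 mm beyond it on the +y side.
- punch (a point): Lower end of the punches, fixed on the press, 36 mm above the bed; axes as at the corner. With the bed home the lift lies below it. Keep the hand clear: punch holder 42 mm across above it; from about 130 mm higher the press head, 78 mm wide in x, reaching 61 mm to the -y side.
- press: The green cast hand lever press, fixed to the bench. Origin on the bench 260 mm in front of the ram axis (on its -y side), about under the middle of the pulled-out bed; axes parallel to those of the corner. Base 170 mm wide, 32 mm high, from y = +70 to +470 mm; its lever is up and takes no part.
- hammer: Bystander: hammer lying on the bench, 250 mm long along its x, wooden handle, steel head at +x, about 26 mm high. Origin: underside, middle of its length. Not to be moved.
- tan_lift: Bystander: tan heel lift lying flat on the bench, same shape, size and origin as the black one. Not to be moved.
- polish_tin: Bystander: round dark red shoe polish tin, 75 mm across, 28 mm high. Origin: centre of its underside. Not to be moved.
- screw_jar: Bystander: amber jar with a steel cap, 56 mm across, 85 mm high. Origin: centre of its underside. Not to be moved.
Not all that is in view belongs to the job. Of the things that look like the heel_lift, the middle-sized one is meant.

How it is judged (in metres and radians):
On the way, in this order (a step that is already met when the one before it is completed fails the run):
1. the lift's straight edge lies flat against the fence while its side is still more than 12 mm short of the end stop (x of each of breast_a, breast_b in the frame of corner above -0.0025 m and y of breast_a in the frame of corner below -0.012 m and z of heel_lift in the frame of corner below 0.003 m), for 0.1 s.
2. the lift is seated in the corner, against fence and end stop, before the bed is home (x of each of breast_a, breast_b in the frame of corner above -0.0025 m and y of breast_a in the frame of corner between -0.0025 and 0.003 m and z of heel_lift in the frame of corner below 0.003 m and value of joint bed above 0.03 m), for 0.2 s.
At the end, for the whole second after the job is handed in: The bed is home (within 3 mm of its inner stop); both ends of the lift's straight edge are within 2.5 mm of the fence and its side within 2.5 mm of the end stop; the lift lies flat on the bed, at rest (value of joint bed below 0.003 m and x of each of breast_a, breast_b in the frame of corner above -0.0025 m and y of breast_a in the frame of corner between -0.0025 and 0.003 m and z of heel_lift in the frame of corner between -0.003 and 0.003 m and linear speed of heel_lift below 0.01 m/s); the robot touches nothing.
It fails at once if the black lift is picked up or tipped off the bed (more than 12 mm above or below its top, or tilted more than 20 degrees) (z of heel_lift in the frame of corner above 0.012 m or z of heel_lift in the frame of corner below -0.012 m or angle between heel_lift's own z axis and vertical above 0.35 rad).
It fails at once if another thing on the bench is moved by more than 20 mm (distance of any of hammer, tan_lift, polish_tin, screw_jar from where it was at the start of the episode above 0.02 m).
It also fails if it takes over 56 s, if anything falls off the work surface, if the arm or the gripper's body presses on something with over 40 N, if the wrist force passes 120 N, or if a joint passes its speed limit or range.

### The arm

A 6-joint arm with a two-finger parallel gripper is mounted at the origin on the work surface. World frame = base frame: x ahead of the robot, y to its left, z up, the work surface at z = 0. Lengths are in m, angles in degrees, forces in N, time in s.
With the tool pointing down it reaches from about 0.325 to 0.775 m from the base axis. Payload 5.5 kg.
Tool frame: the origin (TCP) lies at the centre of the arm's flange, where the gripper is bolted on; the fingertips stand 182 mm ahead of it and the grasp point (between the pads) lies 163 mm ahead of it; z points along the fingers, y is the direction in which the jaws open and shut (so a half turn about z gives the same grasp; the last joint's range is limited). The gripper opens to 88 mm and grips with 3 to 60 N. Pads are 20 mm wide; open, the fingers measure 115 mm over their backs; the gripper's body (75 mm by 178 mm) begins 61 mm behind the grasp point.
Start: joints at [-69.139, 5.22, 70.514, -0, 104.267, -3.249], TCP at [0.245, -0.548, 0.405] pointing down, gripper open.
Joint ranges: [-164.24, 164.24], [-49.07, 125.15], [9.68, 141.18], [-86.29, 266.29], [3.28, 154.24], [-151.56, 151.56]. Speed limits (degrees/s): [147.25, 147.25, 172.46, 180, 180, 180].

### API

Orientations are given as [roll, pitch, yaw] about the fixed x, y, z axes, in that order (R = Rz(yaw) Ry(pitch) Rx(roll)).
In Python, from station import r gives the robot as it stands. The module is installed in compiled form; this text tells all that it offers. Calls block until the motion is done:
- r.reach(position, orientation): joint-space move of the TCP to a pose.
- r.servo_line(position, rotation=None, speed=0.15): straight line of the TCP; rotation=None keeps the orientation; speed is the mean speed in m/s.
- r.move_joints(angles): joint-space move.
- r.let_go() and r.grab(squeeze=None): open the fingers fully, or close them until they stop; squeeze is the grip in N (None keeps the last).
- r.wait(seconds).
- r.inverse_kinematics(position, orientation): joint angles nearest the present ones, or None.
- r.sense(): the state.
- r.snapshot(name): name is "scene" or "side" or "wrist"; returns a dict with "frame" (384x512x3 uint8, red, green, blue), "fx", "fy", "cx", "cy" (pixels), "R" (3x3) and "t" (3): a world point X has camera coordinates R X + t. Camera axes: x right, y down, z forward; pixel columns grow to the right and rows downward; lengths in m; the calibration is good to about 2 mm. A picture is of the moment at which its call begins. There is no depth.
A pose or a line that the arm cannot do raises r.IKError and nothing moves.
- r.hand_in(): hands the job in, once; it reports no verdict.
The state is a dict: "clock": time; "joints": joint angles; "joint_vel": joint speeds; "joint_torque": joint torques, N m; "tcp_pos": TCP position; "orientation": TCP orientation; "contact_force": force on the tool from outside, world axes, zero at the start; "torque": the same for the moment, N m; "opening": finger opening in m.
Only numpy, scipy, OpenCV 4.12 (cv2) and the standard library are available. Lean on these libraries where they do the work, as an engineer would, in place of code of your own. Each camera call takes 0.05 s, during which the arm holds its last target.

## Working session

There is one attempt and no reset: what is moved stays moved. The work goes in short steps, each a Python script; the robot and the scene stay as the last script left them, time stands still between calls to the robot, and variables do not carry over. Pictures are saved under pics/ and viewed, and the job is handed in when it is done.

```bash
mkdir -p pics; cat > h.py <<'E'
from station import r
import numpy as np, cv2, pickle
def snap(n,f):
    s=r.snapshot(n); cv2.imwrite('pics/'+f+'.png',cv2.cvtColor(s['frame'],cv2.COLOR_RGB2BGR)); pickle.dump(s,open('pics/'+f+'.pkl','wb')); return s
def load(f): return pickle.load(open('pics/'+f+'.pkl','rb'))
def ray(s,u,v):
    R=np.array(s['R']);t=np.array(s['t'])
    d=R.T@np.array([(u-s['cx'])/s['fx'],(v-s['cy'])/s['fy'],1]); return -R.T@t,d/np.linalg.norm(d)
def onz(s,u,v,z):
    c,d=ray(s,u,v); return c+d*(z-c[2])/d[2]
def proj(s,X):
    p=np.array(s['R'])@np.array(X)+np.array(s['t']); return np.array([s['fx']*p[0]/p[2]+s['cx'],s['fy']*p[1]/p[2]+s['cy']])
E
python3 - <<'E'
from h import *
for n in ['scene','side','wrist']:
    s=snap(n,n+'0'); c,d=ray(s,s['cx'],s['cy']); print(n,c,d,s['fx'])
print(r.sense())
E
```

```text
scene [ 1.23794428 -0.03571564  0.81237081] [-0.69377033  0.0146835  -0.72004661] 434.6185962377556
side [0.21653436 0.62911462 0.62968482] [ 0.35702668 -0.71248115 -0.60407165] 347.47378042404966
wrist [ 0.30729969 -0.51991433  0.38392038] [-0.23220147 -0.10111381 -0.96739778] 265.9241886341666
{'clock': 0.15, 'joints': array([-6.91398226e+01,  5.25218312e+00,  7.05653989e+01, -9.56566529e-04,
        1.04266026e+02, -3.24916472e+00]), 'joint_vel': array([ 0.00828687,  0.0047913 , -0.03968365, -0.02480436, -0.03450961,
        0.06263326]), 'joint_torque': array([ 2.54021281e-03, -4.47045279e+01, -4.06907916e+01,  6.98836008e-02,
        2.74085510e-02, -1.19986248e-04]), 'tcp_pos': array([ 0.24509517, -0.54770758,  0.40378327]), 'orientation': array([-1.79916473e+02, -3.81286004e-03,  2.41091043e+01]), 'contact_force': array([-0.36108122,  0.15670298,  0.01313463]), 'torque': array([-0.03964169,  0.0046589 ,  0.02254894]), 'opening': 0.08753287586889764}
```

View pics/scene0.png

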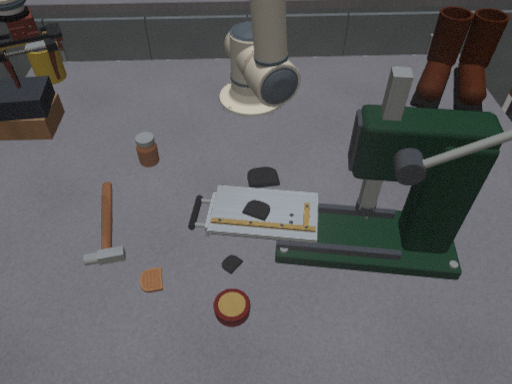

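View pics/side0.png

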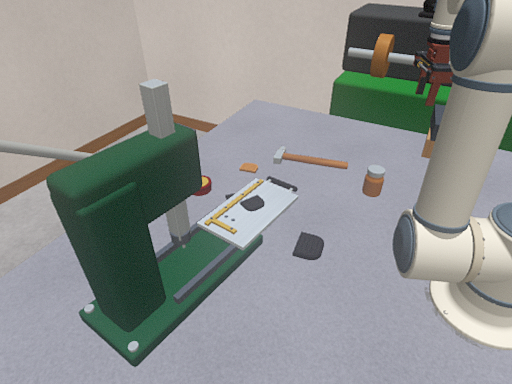

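View pics/wrist0.png

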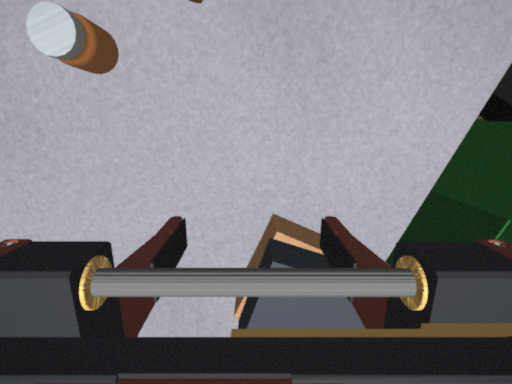

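Black lift lookalikes in the scene view are at (263,178), large on the bench; (257,210), middle-sized on the bed; and (232,263), small on the bench. The one on the bed fits, being both middle-sized and on the bed. The screen shows the hammer at (107,225), tan lift (152,280), tin (232,306) and jar (147,150). I'll check an enlarged crop.

```bash
python3 - <<'E'
from h import *
for n,(a,b,c,d) in {'scene':(180,160,330,250),'side':(190,165,330,265)}.items():
    im=cv2.imread(f'pics/{n}0.png')[b:d,a:c]; cv2.imwrite(f'pics/{n}0c.png',cv2.resize(im,None,fx=5,fy=5,interpolation=cv2.INTER_CUBIC))
E
```

```text
(no output)
```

View pics/scene0c.png

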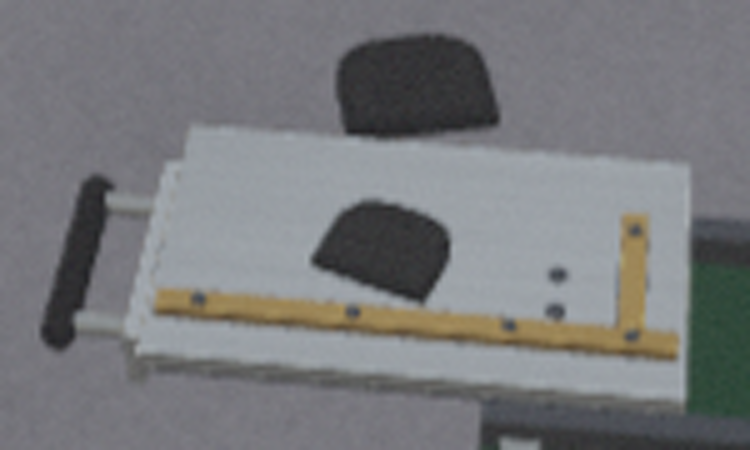

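View pics/side0c.png

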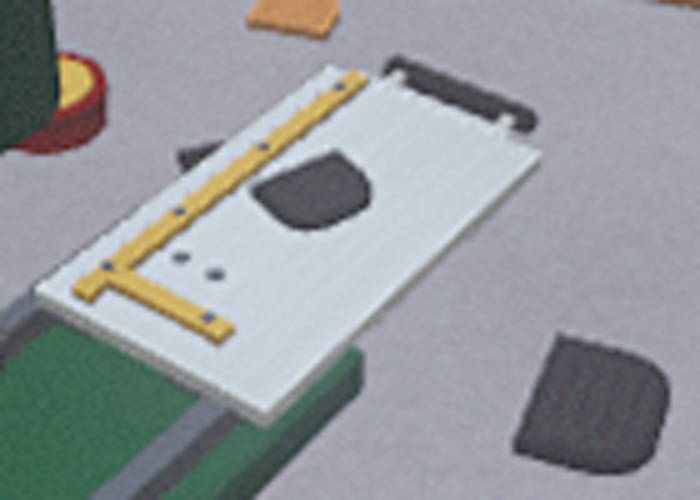

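The crop confirms it: black lift on the bed with its straight edge toward the fence, turned about 15–20°. Now measuring.

```bash
cat >> h.py <<'E'
def frame_from_brass(s,vis=False,box=None):
    f=s['frame'].astype(int); hsv=cv2.cvtColor(s['frame'],cv2.COLOR_RGB2HSV)
    return hsv
E
python3 - <<'E'
from h import *
f=lambda u,v,a,b:((u+.5)/5-.5+a,(v+.5)/5-.5+b)
S=load('scene0');D=load('side0')
def P(s,pts,z,a,b,l):
    for p in pts: print(l,p,np.round(onz(s,*f(*p,a,b),z)*1000,1))
P(S,[(190,126),(690,163),(686,402),(135,355)],.062,180,160,'S bed')
P(D,[(333,66),(541,152),(268,413),(37,290)],.062,190,165,'D bed')
P(S,[(156,290),(618,326),(622,213),(648,213)],.070,180,160,'S brass')
P(D,[(127,262),(368,80),(235,325),(220,344),(355,70)],.070,190,165,'D brass')
P(S,[(311,258),(424,296),(449,255),(372,201)],.070,180,160,'S lift')
P(D,[(252,188),(338,152),(371,195),(310,230)],.070,190,165,'D lift')
P(S,[(97,185),(58,335)],.045,180,160,'S handle')
P(D,[(395,65),(528,120)],.045,190,165,'D handle')
P(D,[(0,0)],.045,190,165,'D')
E
```

```text
S bed (190, 126) [477.4 -98.1  62. ]
S bed (690, 163) [511.  143.5  62. ]
S bed (686, 402) [655.9 121.9  62. ]
S bed (135, 355) [ 621.5 -119.2   62. ]
D bed (333, 66) [ 613.4 -117.8   62. ]
D bed (541, 152) [473.2 -96.8  62. ]
D bed (268, 413) [506.8 146.   62. ]
D bed (37, 290) [649.4 125.4  62. ]
S brass (156, 290) [ 590.5 -110.3   70. ]
S brass (618, 326) [618.6  95.8  70. ]
S brass (622, 213) [550.2 105.5  70. ]
S brass (648, 213) [550.6 117.6  70. ]
D brass (127, 262) [616.3  94.5  70. ]
D brass (368, 80) [ 583.5 -104.1   70. ]
D brass (235, 325) [545.5 109.4  70. ]
D brass (220, 344) [545. 124.  70.]
D brass (355, 70) [ 594.7 -109.6   70. ]
S lift (311, 258) [573.4 -40.   70. ]
S lift (424, 296) [598.1  10.6  70. ]
S lift (449, 255) [573.7  23.3  70. ]
S lift (372, 201) [538.5 -10.8  70. ]
D lift (252, 188) [591.6  13.8  70. ]
D lift (338, 152) [566.5 -35.2  70. ]
D lift (371, 195) [533.7 -10.1  70. ]
D lift (310, 230) [548.1  30.1  70. ]
S handle (97, 185) [ 499.7 -144.    45. ]
S handle (58, 335) [ 594.5 -156.9   45. ]
D handle (395, 65) [ 592.7 -158.8   45. ]
D handle (528, 120) [ 499.5 -143.8   45. ]
D (0, 0) [ 847.  -107.2   45. ]
```

Bed size 145×245 mm is reproduced in both views, and they agree to a few mm. The frame yaw is about -8° and the lift sits about 18° off the fence. I'll approach behind the lift with the fingers closed.

```bash
cat >> h.py <<'E'
a=np.radians(8.0); C=np.array([.6174,.0951]); EX=np.array([np.cos(a),-np.sin(a)]); EY=np.array([np.sin(a),np.cos(a)])
YAW=-8.0
def W(x,y,ztip):  # corner frame mm -> flange world
    p=C+EX*x/1000+EY*y/1000; return [p[0],p[1],ztip/1000+.182]
def toc(p): d=np.array(p[:2])-C; return np.array([d@EX,d@EY])*1000
O=[180,0,YAW]
def st(l=''):
    s=r.sense(); F=s['contact_force']; f2=np.array([F[:2]@EX,F[:2]@EY,F[2]])
    print(l,'t%.2f'%s['clock'],'xy',np.round(toc(s['tcp_pos']),1),'tip %.1f'%(1000*(s['tcp_pos'][2]-.182)),'F',np.round(f2,1)); return f2
E
python3 - <<'E'
from h import *
r.grab(10)
r.reach(W(-90,-107,200),O); st()
r.servo_line(W(-90,-107,110),speed=.15); st()
snap('wrist','w1');snap('side','s1')
r.servo_line(W(-90,-107,66),speed=.08); st(); print(r.sense()['orientation'],r.sense()['opening'])
snap('scene','c1'); snap('side','s2')
E
```

```text
t3.68 xy [ -89.9 -107.6] tip 200.0 F [-0.   0.3  0.2]
 t4.43 xy [ -89.8 -107.2] tip 111.0 F [-0.5 -0.5  1.1]
 t5.23 xy [ -90. -107.] tip 66.0 F [-0.7 -0.4  0.1]
[ 1.79999332e+02  8.42553716e-03 -7.99845685e+00] 0.00016295960463616975
```

```bash
python3 - <<'E'
from h import *
for n,(a,b,c,d) in {'c1':(180,140,330,250),'s2':(190,145,330,265)}.items():
    im=cv2.imread(f'pics/{n}.png')[b:d,a:c]; cv2.imwrite(f'pics/{n}c.png',cv2.resize(im,None,fx=5,fy=5,interpolation=cv2.INTER_CUBIC))
E
```

```text
(no output)
```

View pics/c1c.png

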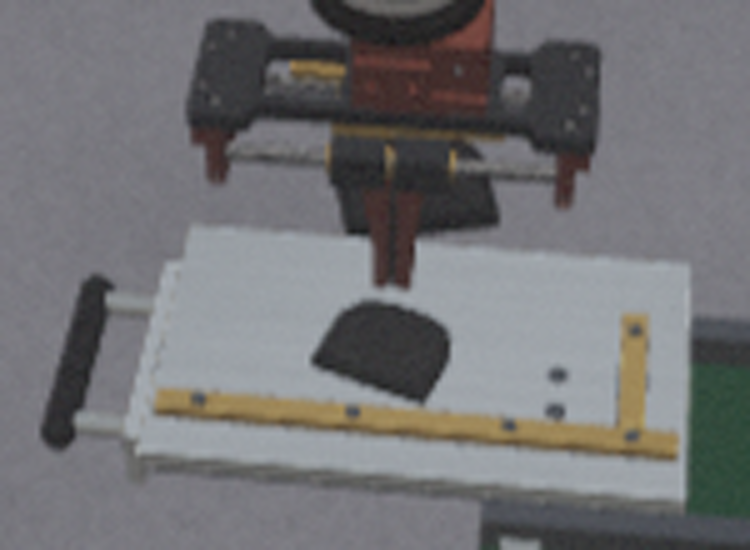

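View pics/s2c.png

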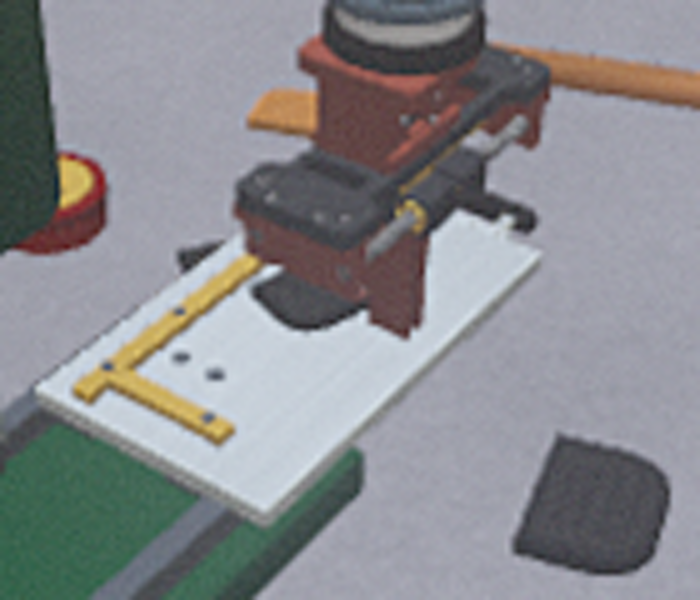

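View pics/w1.png

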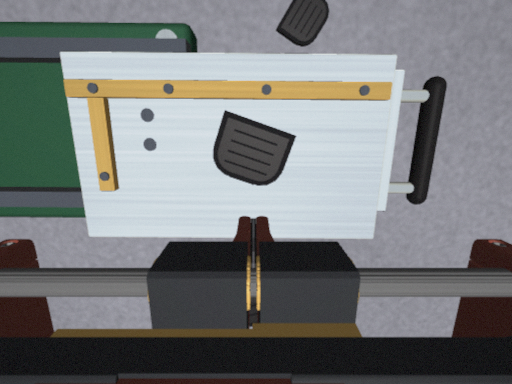

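Fingertips are behind the lift and clear of everything. The wrist view gives a better overhead check: lift edge corners (227,112)/(294,137), inner corner about (107,97).

```bash
python3 - <<'E'
from h import *
s=load('w1')
for l,p,z in [('corner',(106,97),70),('fence end',(391,99),70),('stop end',(115,189),70),('a',(227,112),70),('b',(294,137),70),('bed1',(62,54),62),('bed2',(394,57),62),('bed3',(376,237),62),('bed4',(90,239),62),('h1',(436,88),45),('h2',(416,196),45),('backL',(236,178),70),('backR',(262,185),70)]:
    q=onz(s,*p,z/1000); print(l,np.round(q*1000,1),np.round(toc(q),1))
E
```

```text
corner [614.5  94.3  70. ] [-2.8 -1.2]
fence end [ 584.5 -109.6   70. ] [  -4.1 -207.3]
stop end [547.1 106.2  70. ] [-71.2   1.2]
a [592.1   9.4  70. ] [-13.1 -88.4]
b [567.4 -37.4  70. ] [ -31.  -138.2]
bed1 [648.7 121.7  62. ] [27.3 30.7]
bed2 [ 613.4 -116.    62. ] [  25.4 -209.6]
bed3 [473.4 -99.8  62. ] [-115.4 -213. ]
bed4 [505.7 143.9  62. ] [-117.5   32.8]
h1 [ 588.3 -157.9   45. ] [   6.4 -254.6]
h2 [ 499.5 -143.3   45. ] [ -83.6 -252.5]
backL [542.6  10.5  70. ] [-62.3 -94.2]
backR [534.2  -8.8  70. ] [ -67.9 -114.5]
```

All three views agree within about 3 mm, so I'll shift the corner estimate by -2 mm in x. Now push toward the fence with force monitoring.

```bash
sed -i 's/C=np.array(\[.6174,.0951\])/C=np.array([.6155,.0949])/' h.py; python3 - <<'E'
from h import *
r.servo_line(W(-88,-108,65.5),speed=.05)
r.servo_line(W(-64,-108,65.5),speed=.04); f0=st()
for x in np.arange(-63,-50,1.0):
    r.servo_line(W(x,-108,65.5),speed=.03); f=st(x)
    if f[0]<-7: break
snap('scene','c2');snap('side','s3')
for n,(a,b,c,d) in {'c2':(180,140,330,250),'s3':(190,145,330,265)}.items():
    im=cv2.imread(f'pics/{n}.png')[b:d,a:c]; cv2.imwrite(f'pics/{n}c.png',cv2.resize(im,None,fx=5,fy=5,interpolation=cv2.INTER_CUBIC))
E
```

```text
t6.33 xy [ -64. -108.] tip 65.3 F [0.4 0.3 0.3]
-63.0 t6.58 xy [ -63.1 -108. ] tip 65.6 F [-0.2  0.1  0.2]
-62.0 t6.83 xy [ -62. -108.] tip 65.6 F [ 0.9 -0.2  0. ]
-61.0 t7.08 xy [ -60.9 -108. ] tip 65.5 F [-0.6  0.9  0.2]
-60.0 t7.33 xy [ -60. -108.] tip 65.5 F [ 0.2 -0.5 -0.2]
-59.0 t7.58 xy [ -59. -108.] tip 65.5 F [-0.  -0.1  0.1]
-58.0 t7.83 xy [ -58. -108.] tip 65.5 F [-0.4  0.1  0.1]
-57.0 t8.08 xy [ -57.5 -108. ] tip 65.4 F [-5.9 -0.3  2.8]
-56.0 t8.33 xy [ -57. -108.] tip 65.3 F [-9.8 -0.4  4.1]
```

View pics/c2c.png

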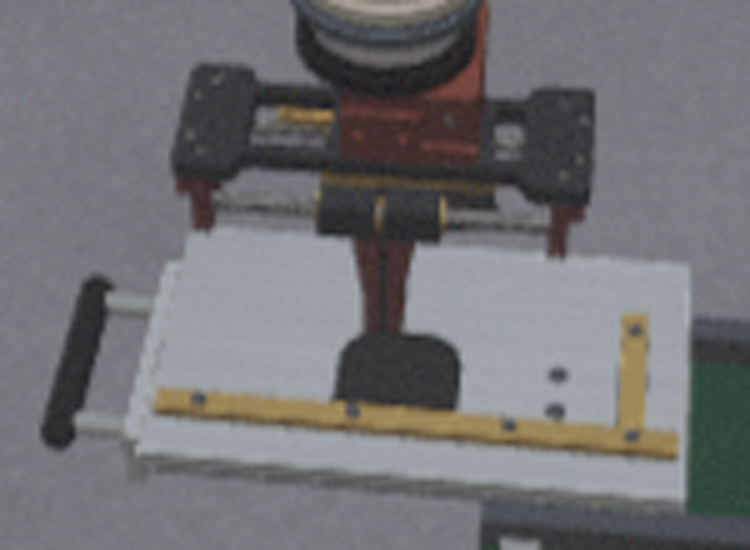

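View pics/s3c.png

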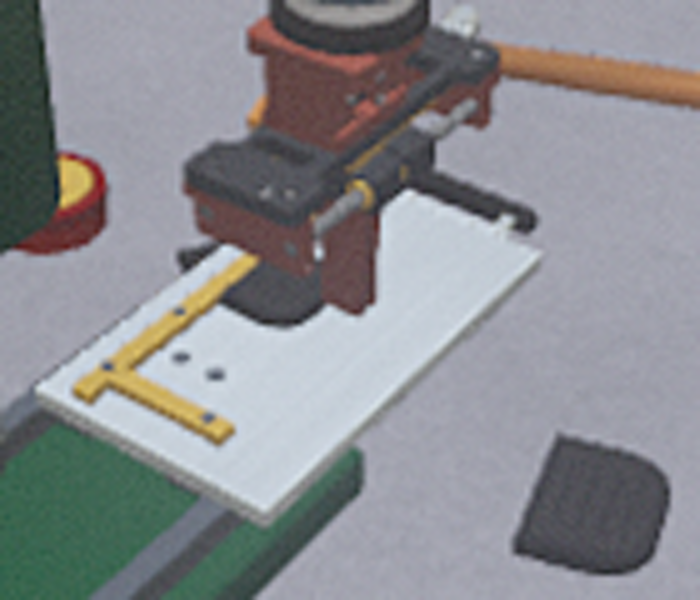

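The lift's straight edge lies flat along the fence (crop row ~408, columns 335–458), short of the stop. Next, go round to its -y side and slide it along.

```bash
python3 - <<'E'
from h import *
s=load('c2')
for p in [(335,400),(458,408)]:
    print(np.round(toc(onz(s,(p[0]+.5)/5-.5+180,(p[1]+.5)/5-.5+140,.07)),1))
r.servo_line(W(-66,-108,65.5),speed=.06)
r.servo_line(W(-66,-108,95),speed=.12)
r.servo_line(W(-22,-162,95),speed=.15)
r.servo_line(W(-22,-162,65.5),speed=.08); st()
snap('wrist','w2');snap('scene','c3')
im=cv2.imread('pics/c3.png')[140:250,180:330]; cv2.imwrite('pics/c3c.png',cv2.resize(im,None,fx=5,fy=5,interpolation=cv2.INTER_CUBIC))
E
```

```text
[   1.1 -125.5]
[ -0.  -70.2]
 t10.28 xy [ -22.3 -161.8] tip 64.6 F [-0.2  0.5 -0.3]
```

View pics/c3c.png

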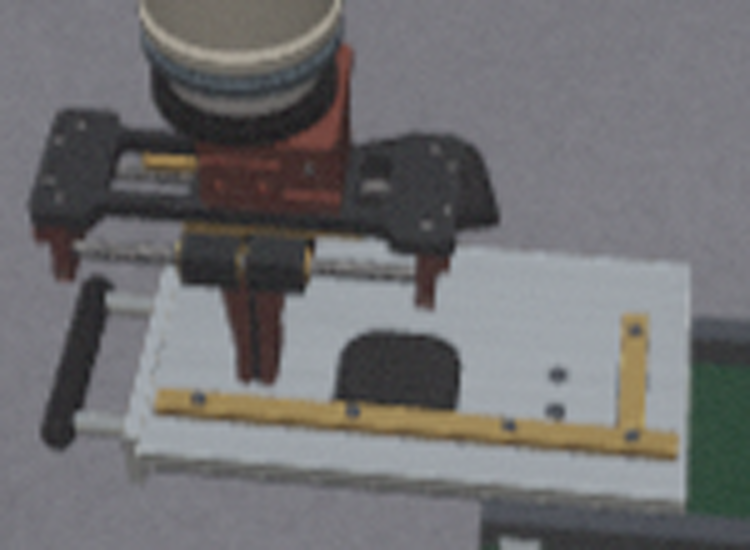

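View pics/w2.png

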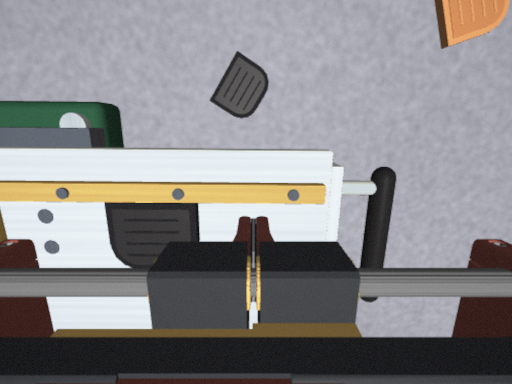

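Both views show the lift still flat on the fence and the finger well clear of it. Sliding along.

```bash
python3 - <<'E'
from h import *
r.servo_line(W(-22,-76,65.5),speed=.04); st()
for y in np.arange(-75,-54,1.0):
    r.servo_line(W(-22,y,65.5),speed=.03); f=st(y)
    if f[1]<-2.5: break
snap('side','s4');snap('scene','c4');snap('wrist','w4')
for n,(a,b,c,d) in {'c4':(180,140,330,250),'s4':(190,145,330,265)}.items():
    im=cv2.imread(f'pics/{n}.png')[b:d,a:c]; cv2.imwrite(f'pics/{n}c.png',cv2.resize(im,None,fx=5,fy=5,interpolation=cv2.INTER_CUBIC))
E
```

```text
t12.68 xy [-22.  -76.1] tip 65.5 F [0.2 0.3 0.2]
-75.0 t12.93 xy [-22. -75.] tip 65.5 F [-0.4  0.4 -0.8]
-74.0 t13.18 xy [-22.  -73.9] tip 65.5 F [-0.2 -0.1  0.3]
-73.0 t13.43 xy [-22.  -72.9] tip 65.5 F [ 0.4  0.6 -0.8]
-72.0 t13.68 xy [-22. -72.] tip 65.5 F [-0.1 -0.2  0.5]
-71.0 t13.93 xy [-22.  -70.9] tip 65.5 F [-0.5  0.   0. ]
-70.0 t14.18 xy [-22.  -69.9] tip 65.5 F [ 0.3 -0.7 -0.2]
-69.0 t14.43 xy [-22.  -68.9] tip 65.5 F [-0.2 -0.6 -1. ]
-68.0 t14.68 xy [-22.  -67.9] tip 65.5 F [ 0.2 -0.6 -0.5]
-67.0 t14.93 xy [-22. -67.] tip 65.5 F [-0.1  0.2 -0.6]
-66.0 t15.18 xy [-22.  -65.9] tip 65.5 F [-0.3  0.3  0.1]
-65.0 t15.43 xy [-22.  -64.9] tip 65.5 F [-0.2  0.   0.2]
-64.0 t15.68 xy [-22. -64.] tip 65.5 F [-0.5  0.2  0.8]
-63.0 t15.93 xy [-22. -63.] tip 65.5 F [ 1.  -0.4 -0.7]
-62.0 t16.18 xy [-22.  -62.4] tip 65.5 F [-0.7 -4.1  0.8]
```

View pics/c4c.png

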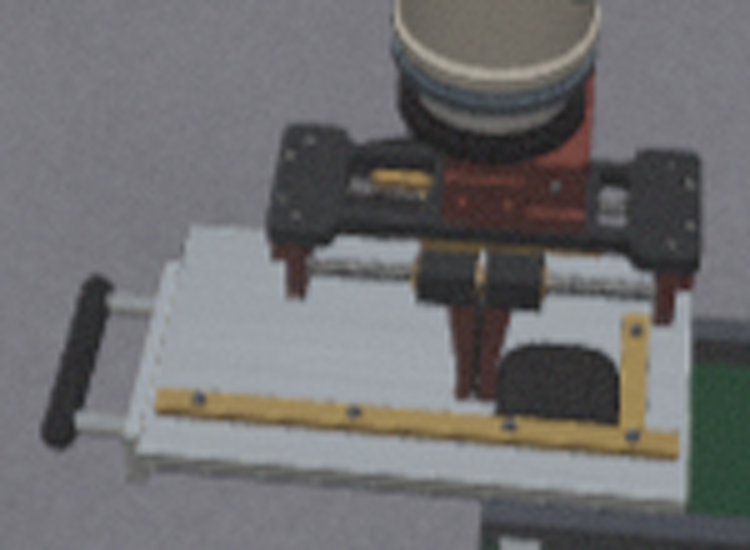

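View pics/s4c.png

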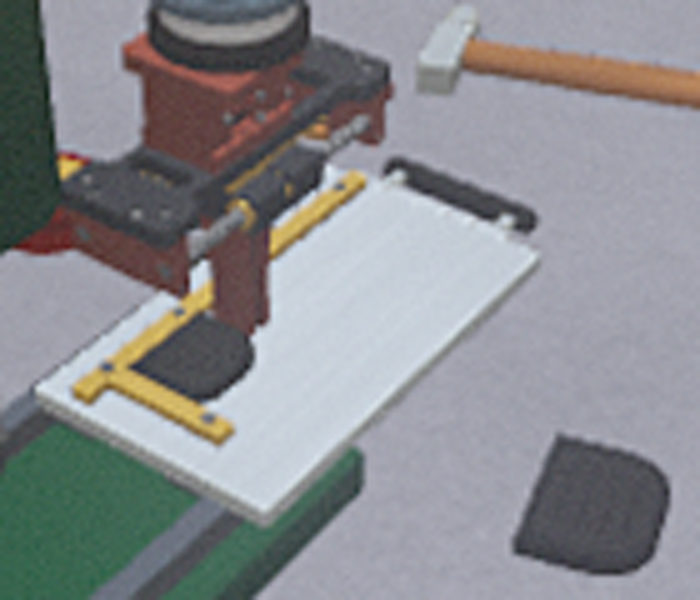

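View pics/w4.png

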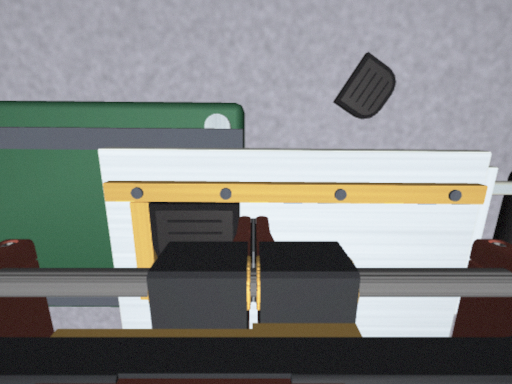

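The lift is seated in the corner: all views show it tight against the fence and end stop, and force rose to 4 N at the expected place. Retreat, then go behind the handle.

```bash
python3 - <<'E'
from h import *
r.servo_line(W(-24,-72,65.5),speed=.05)
r.servo_line(W(-24,-72,110),speed=.15)
r.servo_line(W(-38,-288,110),speed=.2)
s=snap('wrist','w5')
r.servo_line(W(-38,-288,37),speed=.12); st()
snap('side','s5');snap('scene','c5')
for n,(a,b,c,d) in {'c5':(160,140,310,250),'s5':(190,145,330,265)}.items():
    im=cv2.imread(f'pics/{n}.png')[b:d,a:c]; cv2.imwrite(f'pics/{n}c.png',cv2.resize(im,None,fx=5,fy=5,interpolation=cv2.INTER_CUBIC))
E
```

```text
t19.17 xy [ -37.7 -288. ] tip 37.8 F [0.4 0.1 0.6]
```

View pics/c5c.png

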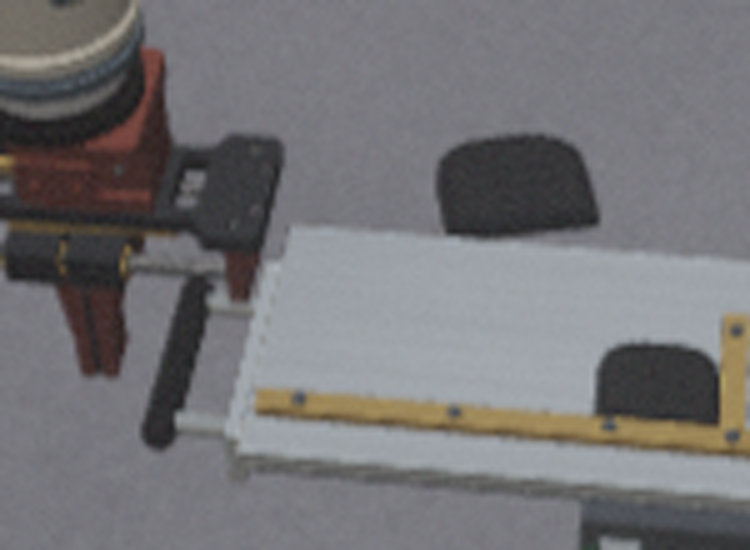

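View pics/s5c.png

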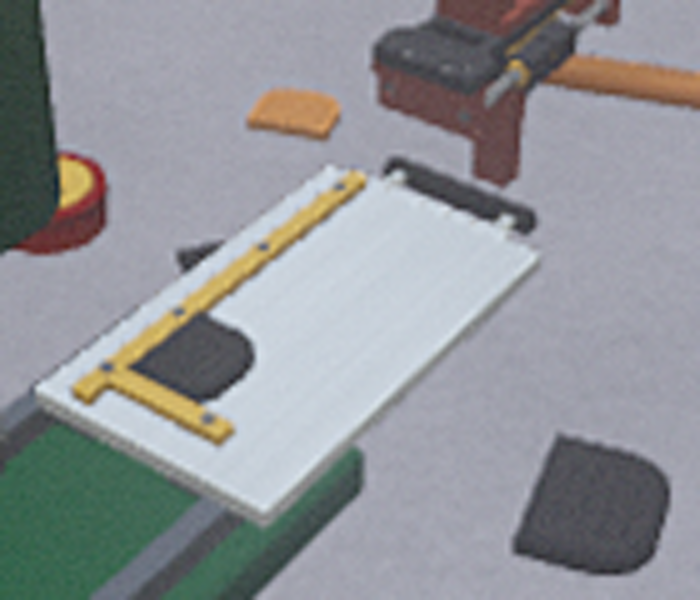

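The lift stayed seated on release, and the finger stands clear behind the handle. Pushing the bed home.

```bash
python3 - <<'E'
from h import *
for y,v in [(-272,.05),(-266,.03),(-200,.04),(-120,.04)]:
    r.servo_line(W(-38,y,37),speed=v); f=st(y)
    if f[1]<-15: break
else:
  for y in np.arange(-118,-80,2.0):
    r.servo_line(W(-38,y,37),speed=.03); f=st(y)
    if f[1]<-12: break
snap('side','s6');snap('scene','c6')
for n,(a,b,c,d) in {'c6':(200,140,350,250),'s6':(140,175,290,295)}.items():
    im=cv2.imread(f'pics/{n}.png')[b:d,a:c]; cv2.imwrite(f'pics/{n}c.png',cv2.resize(im,None,fx=5,fy=5,interpolation=cv2.INTER_CUBIC))
E
```

```text
-272 t19.73 xy [ -38.  -271.6] tip 37.1 F [ 0.8  0.1 -0.5]
-266 t20.08 xy [ -38.  -266.1] tip 37.0 F [-0.3 -1.9 -0.2]
-200 t21.88 xy [ -38. -200.] tip 37.1 F [ 1.  -2.2  0.2]
-120 t24.03 xy [ -38. -120.] tip 37.0 F [ 2.1 -3.   0.4]
-118.0 t24.28 xy [ -38.  -117.9] tip 37.0 F [ 1.9 -3.3 -0.1]
-116.0 t24.53 xy [ -38.  -115.9] tip 37.0 F [ 1.1 -2.9  0.9]
-114.0 t24.78 xy [ -38.  -113.9] tip 37.0 F [ 1.2 -3.3  0.1]
-112.0 t25.03 xy [ -38.  -111.9] tip 37.0 F [ 0.8 -2.7  1.2]
-110.0 t25.28 xy [ -38.  -109.9] tip 37.0 F [ 1.3 -3.   0.2]
-108.0 t25.53 xy [ -38. -108.] tip 37.0 F [ 1.8 -4.  -0.3]
-106.0 t25.78 xy [ -38.  -107.3] tip 37.0 F [ 0.3 -9.5  1.3]
-104.0 t26.03 xy [ -37.9 -106.6] tip 37.0 F [  0.9 -15.8   2. ]
```

View pics/c6c.png

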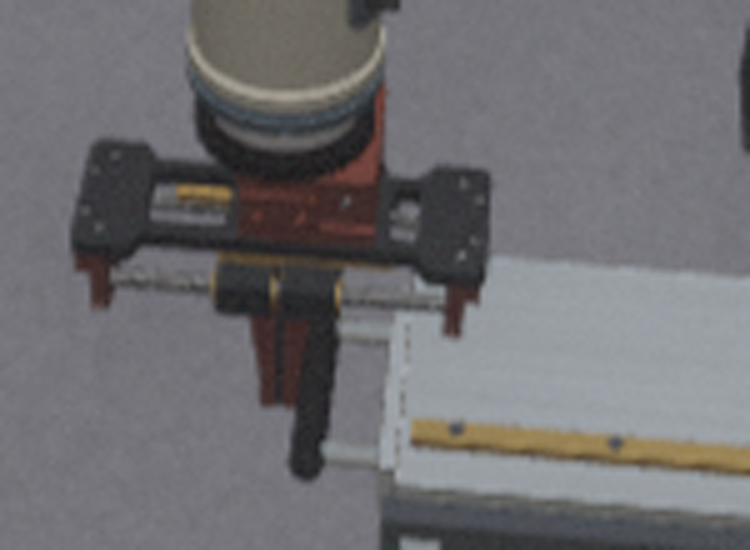

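View pics/s6c.png

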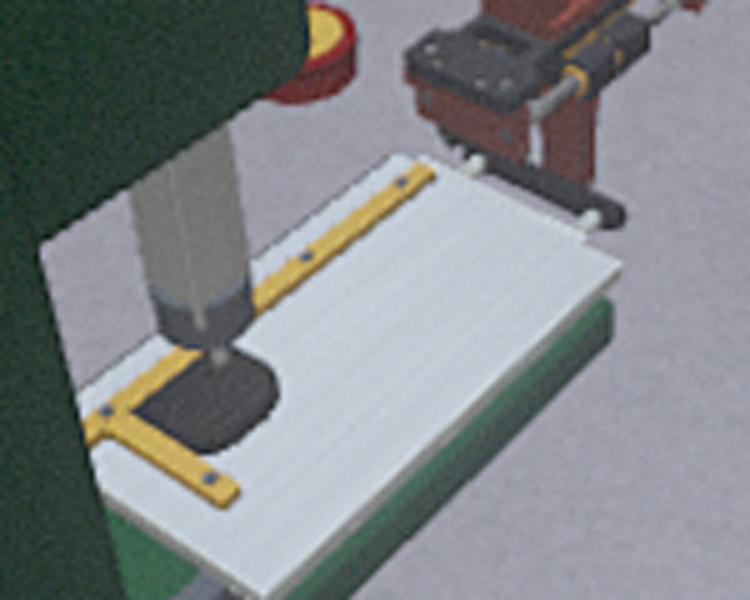

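Force jumped sharply from 4 N to 16 N with a stiff stop, so the bed is at its end. Back off and check.

```bash
python3 - <<'E'
from h import *
r.servo_line(W(-38,-135,37),speed=.06)
r.servo_line(W(-38,-190,110),speed=.2)
r.servo_line(W(-38,-260,200),speed=.2)
r.wait(.3);st()
snap('side','s7');snap('scene','c7')
for n,(a,b,c,d) in {'c7':(220,160,370,250),'s7':(140,175,290,295)}.items():
    im=cv2.imread(f'pics/{n}.png')[b:d,a:c]; cv2.imwrite(f'pics/{n}c.png',cv2.resize(im,None,fx=5,fy=5,interpolation=cv2.INTER_CUBIC))
E
```

```text
t28.43 xy [ -38.  -259.4] tip 199.0 F [ 0.5  0.4 -0.2]
```

View pics/c7c.png

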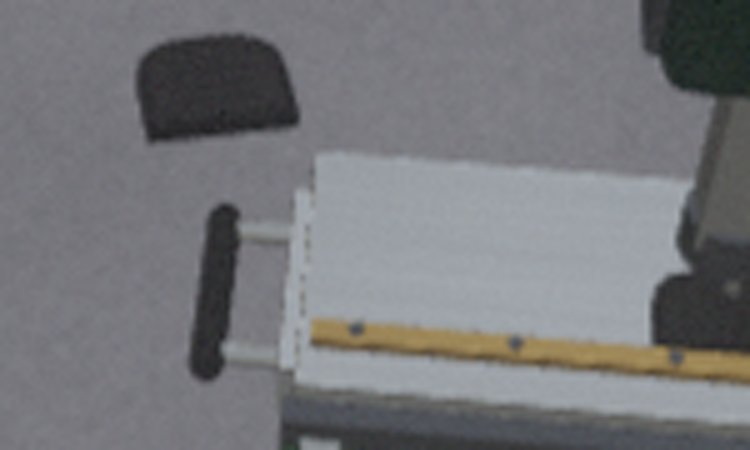

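View pics/s7c.png

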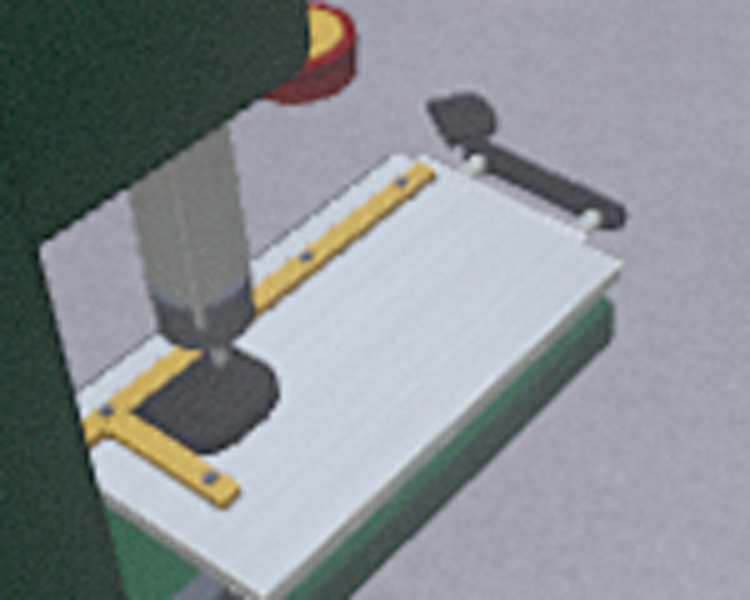

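View pics/c7.png

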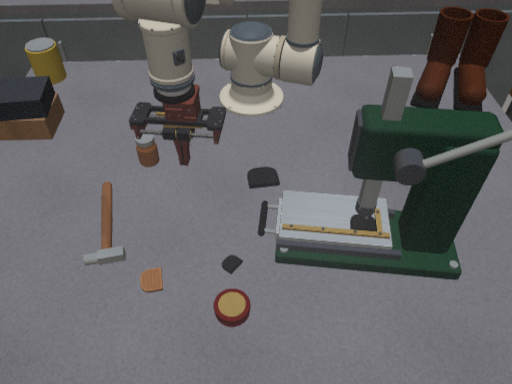

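```bash
python3 - <<'E'
from h import *
f=lambda u,v,a,b:((u+.5)/5-.5+a,(v+.5)/5-.5+b)
A=load('c5');B=load('c7')
for p,q in [((299,398),(357,329)),((454,411),(515,343)),((610,426),(676,357))]:
    a_=toc(onz(A,*f(*p,160,140),.07));b_=toc(onz(B,*f(*q,220,160),.07)); print(np.round(b_-a_,1),np.round(b_,1))
A=load('s5');B=load('s7')
for p,q in [((107,366),(107,410)),((207,419),(209,478)),((178,311),None)]:
    if q is None: continue
    a_=toc(onz(A,*f(*p,190,145),.07));b_=toc(onz(B,*f(*q,140,175),.07)); print('side',np.round(b_-a_,1))
E
```

```text
[  1.1 161.1] [  7.5 -25.5]
[  1.5 160.5] [ 8.2 44.1]
[  0.7 160.6] [  8.7 114.2]
side [  0.8 160.4]
side [  1.8 160.7]
```

```bash
python3 - <<'E'
from h import *
st(); r.hand_in()
E
```

```text
t28.52 xy [ -38.  -259.7] tip 199.5 F [-0.4  0.6  0.2]
the job is handed in; nothing more can be done
```

The black lift is seated in the corner, the bed is pushed home, and I handed the job in at about 28.5 s.

I used closed fingertips throughout:
1. **Fence:** I pushed the lift's straight edge flat against the fence, about 70 mm short of the end stop; the push ended at about 10 N.
2. **End stop:** I slid it along the fence until it met the end stop, with contact at about 4 N.
3. **Bed:** I pushed the bed in by its handle until it hit a stiff stop, where the force rose from about 4 N to 16 N. Then I backed the arm off clear of everything.

**Last checks:**
- **Lift:** the final side view shows it tight in the corner, under the punch.
- **Bed travel:** it measured 160–161 mm in both cameras. That is less than the full 170 mm, which fits a bed that started "almost fully out". I judged it home from the stiff stop and from the bed's front lining up with the base; I had no direct reading.
- **Other things on the bench:** they look unmoved in the scene view.
- **Arm:** contact force was about zero at hand-in.

**Disagreement:** the cameras differed by about 3–8 mm on the bed's corners at the start. I averaged them and let contact force decide where each push ended.

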